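# Load, close and charge the daylight plate tank

### The arm

A 6-joint arm with a two-finger parallel gripper is mounted at the origin on the work surface. World frame = base frame: x ahead of the robot, y to its left, z up, the work surface at z = 0. Lengths are in m, angles in degrees, forces in N, time in s.
With the tool pointing down it reaches from about 0.35 to 0.875 m from the base axis. Payload 15.5 kg.
Tool frame: the origin (TCP) lies on the centre line of the jaws, within the pads' length; the fingertips stand 17 mm ahead of it and the grasp point (between the pads) lies 2 mm behind it; z points along the fingers, y is the line along which they close (so a half turn about z gives the same grasp; the last joint's range is limited). The gripper opens to 85 mm and grips with 20 to 120 N. Pads are 22 mm wide; open, the fingers measure 114 mm over their backs; the gripper's body (76 mm by 85 mm) begins 54 mm behind the grasp point. The pads swing forward as they close: fully open they stand 13 mm farther back than shut.
Start: joints at [-72.737, 28.281, 77.091, -0, 74.628, -5.472], TCP at [0.242, -0.576, 0.217] pointing down, gripper open.
Joint ranges: [-166.48, 166.48], [-47.26, 123.95], [12.59, 153.08], [-70.14, 250.14], [6.76, 159.57], [-176.63, 176.63]. Speed limits (degrees/s): [108.29, 108.29, 147.25, 172.46, 172.46, 172.46].

### API

Orientations are given as [roll, pitch, yaw] about the fixed x, y, z axes, in that order (R = Rz(yaw) Ry(pitch) Rx(roll)).
In Python, from station import manip gives the robot as it stands. The module is installed in compiled form; this text tells all that it offers.
- The arm moves only by the shell command python3 -m handwheel 'ROWS'. ROWS is JSON, a list of rows, each a list of 3 entries, a list of its own where there are three numbers: the shift along the tool's x, y, z in units of 25 mm (1.0 is 25 mm), then the turn, a rotation vector about the tool's x, y, z in units of 6 degrees (1.0 is 6 degrees), then the finger opening in mm, from 0 to 85.4. In form: [[[dx, dy, dz], [wx, wy, wz], grip], ...]. A call has 1 to 20 rows; each row is the pose to reach, as a shift and turn from the pose commanded when the call began, along the tool's axes at that moment; what a row does not reach only later rows make up. A row lasts 1/12 s, in which the tool goes at most 41.7 mm and 7.16 degrees, less where a joint would pass 70% of its speed; a pose out of reach is approached as far as the arm can. A call with a gripper value outside its range is refused whole. The fingers move at their own pace and stop on an object; the grip force is fixed at half the most. Time passes only in rows, so rows that repeat a pose let the fingers close. It gives the time, the measured TCP pose, the force, the opening and the grip force at its end, in the units of the state.
- manip.sense(): the state, without advancing time (a new reading comes with each control period).
- manip.get_image(name): name is "scene" or "top"; returns a dict with "color" (420x560x3 uint8, red, green, blue), "fov_y" (degrees; the focal length in pixels is half the picture's height over the tangent of half this angle, whatever the lens; pixels are square), "cx", "cy" (the principal point, pixels), "origin" and "rotation" of the camera in the world. Camera axes: x right, y up, looking along -z (the intrinsics and any distortion apply to the point x, -y, -z); pixel columns grow to the right and rows downward; lengths in m; the calibration is good to about 2 mm. A picture is of the moment at which its call begins. There is no depth.
- manip.close_job(): hands the job in; it is judged then, once.
The state is a dict: "time": time; "qpos": joint angles; "qvel": joint speeds; "tau": joint torques, N m; "position": TCP position; "tcp_rot": TCP orientation; "ft_force": force on the tool from outside, world axes, zero at the start; "ft_torque": the same for the moment, N m; "width": finger opening in m; "grip_force": force on a finger pad.
Only numpy, scipy, OpenCV 4.12 (cv2) and the standard library are available. Lean on these libraries where they do the work, as an engineer would, in place of code of your own. Each camera call takes 0.05 s, during which the arm holds its last target. There are 200 camera calls.

### The job

Load the plate tank for developing: hang every plate hanger from the rack upright in the tank, one per pair of notches, put the cover on fully down over the rim, and lock it with both T-keys, each one through an end slot with its collar down on the cover and then turned a quarter turn, so that its head lies across the slot underneath. Only when the tank is locked, press the developer pump fully down and let it come up again. The plates are glass, so let no hanger fall over, and leave the other darkroom things where they stand.

Things in the scene. Friction and masses are not known exactly. Their poses are not given: they have to be found in the camera images.
- tank: fixed black open tank, 144 (x) x 156 (y) x 140 mm high; origin at the centre of its underside, z up, y its long side. Inner faces of the upper walls at x = +-66, y = +-72; below a ledge at z = 96 the inside narrows to x = +-56; floor 6 thick. A lug at each end reaches out to y = +-129. On its +x side, x = 72..145: a filler cup and an amber pump bottle
- notch0 (a point): middle of the tank between the -y pair of notches, level with the ledge on which a hanger's bar rests (tank z = 96, y = -38 mm); axes as the tank's. Bar along x, 124 mm between upper walls 132 mm apart; the notches are 14 mm wide along y between grey teeth 10 mm high
- notch1 (a point): middle of the tank between the middle pair of notches, level with the ledge on which a hanger's bar rests (tank z = 96, y = 0 mm); axes as the tank's. Bar along x, 124 mm between upper walls 132 mm apart; the notches are 14 mm wide along y between grey teeth 10 mm high
- notch2 (a point): middle of the tank between the +y pair of notches, level with the ledge on which a hanger's bar rests (tank z = 96, y = 38 mm); axes as the tank's. Bar along x, 124 mm between upper walls 132 mm apart; the notches are 14 mm wide along y between grey teeth 10 mm high
- lug0 (a point): centre of the open slot, 50 (x) x 22 mm (y), in the flat lug at the tank's -y end (tank y = -106 mm), on the lug's top, which is flush with the rim (tank z = 140); lug 6 mm thick, 66 wide (x), free space below; axes as the tank's
- lug1 (a point): centre of the open slot, 50 (x) x 22 mm (y), in the flat lug at the tank's +y end (tank y = 106 mm), on the lug's top, which is flush with the rim (tank z = 140); lug 6 mm thick, 66 wide (x), free space below; axes as the tank's
- pump (a joint): travel of the white pump head, m: 0 up, 0.012 fully down (along world -z); a spring pushes it back, about 1.4 N to start and 7 N fully down; 0.009 or more counts as fully down
- pump_top (a point): centre of the flat top of the white round pump head (34 mm across), about 186 mm above the table when up; it moves with the head; its spout points to the tank's +y over the filler cup
- cover: loose red flat cover, lying right way up on the table, 0.28 to 0.46 kg; plate 158 (x) x 170 mm (y) and an ear at each end, 258 mm over the ears, y its long direction; origin at the centre, level with the lower edge of its skirt, z up; the same when turned half round. Plate z = 12..17; skirt has 3.5 mm of play round the tank. Seated on the tank, its origin is 128 mm above the tank's
- cover_handle (a point): middle of the cover's black bar handle, 51 mm above the cover's origin: bar along the cover's y, 108 long, 14 x 14 mm, with 27 mm of free space under it between two posts 98 mm apart; axes as the cover's
- ear0 (a point): centre of the slot, 50 (x) x 22 mm (y), in the cover's ear at its -y end (cover y = -106 mm), on the ear's top; ear 66 wide, 5 thick; it comes over the slot of a lug; axes as the cover's
- ear1 (a point): centre of the slot, 50 (x) x 22 mm (y), in the cover's ear at its +y end (cover y = 106 mm), on the ear's top; ear 66 wide, 5 thick; it comes over the slot of a lug; axes as the cover's
- rack: fixed aluminium rack, 132 (x) x 124 (y) x 102 mm; origin at the centre of its underside; three pairs of notches 14 mm wide at y = -38, 0, 38 in two rails along y (x = +-54..66, bars rest at z = 92), in which the hangers hang with their bars along the rack's x
- hanger0: plate hanger, 0.14 kg (may be absent): steel frame 100 (x) x 5 (y) x 80 mm round a cream glass plate, origin at the centre of its underside, z up; above it a bar along x, 124 long, 6 thick, z = 80..88, and on the bar's middle a white grip block 30 (x) x 10 (y) x 30 mm, z = 88..118; the same turned half round. Hung in the tank its origin is 16 mm above the tank's, in the rack 12 mm above the rack's
- hanger1: plate hanger, 0.14 kg (may be absent): steel frame 100 (x) x 5 (y) x 80 mm round a cream glass plate, origin at the centre of its underside, z up; above it a bar along x, 124 long, 6 thick, z = 80..88, and on the bar's middle a white grip block 30 (x) x 10 (y) x 30 mm, z = 88..118; the same turned half round. Hung in the tank its origin is 16 mm above the tank's, in the rack 12 mm above the rack's
- hanger2: plate hanger, 0.14 kg (may be absent): steel frame 100 (x) x 5 (y) x 80 mm round a cream glass plate, origin at the centre of its underside, z up; above it a bar along x, 124 long, 6 thick, z = 80..88, and on the bar's middle a white grip block 30 (x) x 10 (y) x 30 mm, z = 88..118; the same turned half round. Hung in the tank its origin is 16 mm above the tank's, in the rack 12 mm above the rack's
- key0: T-key, 0.09 kg, standing in a wooden block; origin under the centre of its T-head, z up: head 40 (x) x 10 (y) x 10 mm, shank 10 thick, round collar 34 across (z = 25..31), yellow wing grip 56 (x) x 12 (y) x 30 mm (z = 37..67), parallel to the head. With its collar on the seated cover its origin is 120 mm above the tank's, and the head, 4 mm clear below the lug, turns freely either way; no stop
- key1: T-key, 0.09 kg, standing in a wooden block; origin under the centre of its T-head, z up: head 40 (x) x 10 (y) x 10 mm, shank 10 thick, round collar 34 across (z = 25..31), yellow wing grip 56 (x) x 12 (y) x 30 mm (z = 37..67), parallel to the head. With its collar on the seated cover its origin is 120 mm above the tank's, and the head, 4 mm clear below the lug, turns freely either way; no stop
- amber_bottle: bystander, to be left alone: brown glass bottle 64 across, 170 high (mm); origin at the centre of its underside
- dropper: bystander, to be left alone: small white bottle with a red cap, 40 across, 85 high (mm); origin at the centre of its underside
- graduate: bystander, to be left alone: clear beaker 68 across, 130 high (mm); origin at the centre of its underside
- white_bottle: bystander, to be left alone: white bottle with a yellow cap, 68 across, 190 high (mm); origin at the centre of its underside
- tongs: bystander, to be left alone: orange print tongs, 170 long, lying (mm); origin at the centre of its underside
- focuser: bystander, to be left alone: grey grain focuser 60 x 60 x 110 (mm); origin at the centre of its underside
Not all that is in view belongs to the job. What is shaped like the key1 but pink is not meant.

How it is judged:
By the outcome, as a careful person would: the job done as asked, in the order asked, and still so for the second after the job is handed in, with the robot touching nothing.
Of hanger0, hanger1, hanger2 only 2 to 3 are there at a start; the rules pass over those that are not, and their reading is None.
At some moment in a run one of cover may be knocked a few centimetres aside while the robot is not near it.
It also fails if it takes over 200 s, if anything falls off the work surface, if the arm or the gripper's body presses on something with over 40 N, if the wrist force passes 120 N, or if a joint passes its speed limit or range.

## Working session

There is one attempt and no reset: what is moved stays moved. The work goes in short steps, Python scripts to look and compute and a shell command to move; the robot and the scene stay as the last step left them, time stands still between calls to the robot, and variables do not carry over. Pictures are saved under pics/ and viewed, at most 14 in all, crops included, and the job is handed in when it is done.

```bash
mkdir -p pics; python3 - <<'E'
from station import manip
import cv2,json
for n in ("scene","top"):
    d=manip.get_image(n)
    cv2.imwrite(f"pics/{n}0.png",d["color"][:,:,::-1])
    print({k:(v.tolist() if hasattr(v,'tolist') else v) for k,v in d.items() if k!="color"})
print(manip.sense())
E
```

```text
{'fov_y': 49.24723997607665, 'cx': 282.962966210934, 'cy': 209.60328507738012, 'origin': [1.2798507966983588, -0.49568192404920625, 0.8580795279356301], 'rotation': [51.06724455419328, -0.5107433516873331, 56.350793634255886]}
{'fov_y': 47.40581314225484, 'cx': 284.6736218573062, 'cy': 208.08493432045552, 'origin': [0.4058172015619768, 0.0008519576404576851, 1.2095673866330603], 'rotation': [7.388905448180936, 1.0525677102998128, -90.65703744738391]}
{'time': 0.1, 'qpos': array([-7.27382072e+01,  2.83116091e+01,  7.71243905e+01,  9.71017687e-04,
        7.46285090e+01, -5.47109062e+00]), 'qvel': array([ 0.00520852, -0.10202743, -0.17449605, -0.01021951,  0.00042098,
       -0.03024537]), 'tau': array([ 4.13588161e-03, -8.83583236e+01, -3.84566367e+01, -1.33857820e-04,
        5.20332920e-03, -2.67466936e-05]), 'position': array([ 0.24143339, -0.57610811,  0.21625201]), 'tcp_rot': array([-1.79935875e+02, -7.08220117e-03,  2.27326215e+01]), 'ft_force': array([-0.05218559,  0.2447371 ,  0.45766353]), 'ft_torque': array([ 0.01275739, -0.02938057, -0.03473278]), 'grip_force': 0.0, 'width': 0.08514923207803692}
```

View pics/scene0.png

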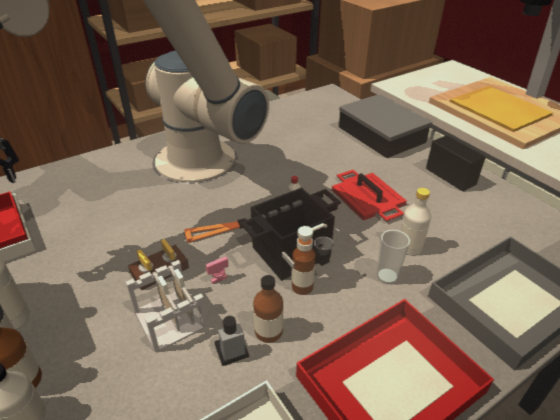

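View pics/top0.png

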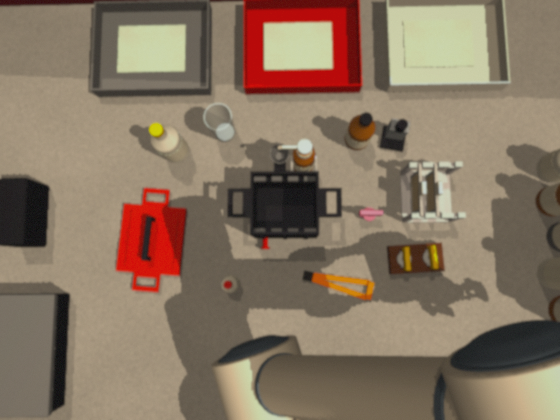

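The top view shows:
- the tank at about (285,205), with its lugs at columns 238 and 332
- the cover at (152,240), turned about 90°
- the rack at (430,190) with two hangers visible
- the keys at (407,258) and (434,258), and the pink decoy at (371,213)

Next I'll zoom in to measure.

```bash
cat > h.py <<'E'
import numpy as np, cv2
from scipy.spatial.transform import Rotation as Ro
from station import manip
def look(n):
    d=manip.get_image(n); d["R"]=Ro.from_euler("xyz",d["rotation"],degrees=True).as_matrix()
    d["f"]=d["color"].shape[0]/2/np.tan(np.radians(d["fov_y"]/2)); return d
def ray(d,u,v):
    return d["R"]@np.array([(u-d["cx"])/d["f"],-(v-d["cy"])/d["f"],-1.])
def onz(d,u,v,z):
    r=ray(d,u,v); o=np.array(d["origin"]); return o+r*(z-o[2])/r[2]
def pix(d,p):
    c=d["R"].T@(np.array(p)-d["origin"]); return d["cx"]-d["f"]*c[0]/c[2], d["cy"]+d["f"]*c[1]/c[2]
def tri(d1,p1,d2,p2):
    A=[];b=[]
    for d,p in((d1,p1),(d2,p2)):
        r=ray(d,*p);r/=np.linalg.norm(r);M=np.eye(3)-np.outer(r,r);A.append(M);b.append(M@d["origin"])
    x=np.linalg.lstsq(np.vstack(A),np.hstack(b),rcond=None)[0]; return x
def crop(d,x0,y0,x1,y1,s):
    c=cv2.resize(d["color"][y0:y1,x0:x1,::-1],None,fx=s,fy=s,interpolation=cv2.INTER_CUBIC)
    for x in range(-(-x0//10)*10,x1,10):
        cv2.line(c,((x-x0)*s+s//2,0),((x-x0)*s+s//2,6 if x%50 else 18),(0,255,0),1)
        if x%20==0: cv2.putText(c,str(x),((x-x0)*s-8,16),0,.35,(0,255,0),1)
    for y in range(-(-y0//10)*10,y1,10):
        cv2.line(c,(0,(y-y0)*s+s//2),(6,(y-y0)*s+s//2),(0,255,0),1)
        if y%20==0: cv2.putText(c,str(y),(8,(y-y0)*s+s//2+4),0,.35,(0,255,0),1)
    return c
def go(x,y,z,yaw):
    """shift/turn units from the present pose to a tool-down pose"""
    s=manip.sense(); R=Ro.from_euler("xyz",s["tcp_rot"],degrees=True)
    T=Ro.from_euler("xyz",[180,0,yaw],degrees=True)
    print("shift",np.round(R.inv().apply(np.array([x,y,z])-s["position"])/.025,2),"turn",np.round((R.inv()*T).as_rotvec(degrees=True)/6,2))
E
python3 - <<'E'
from h import *
t=look("top"); s=look("scene")
a=crop(t,222,135,352,250,6)[:600]; cv2.imwrite("pics/a.png",a)
m=np.zeros((600,800,3),np.uint8)
b=crop(t,380,155,470,280,4); m[:500,:360]=b
c=crop(t,112,183,192,295,5); m[:560,380:780]=c
cv2.imwrite("pics/b.png",m)
c=crop(s,120,180,340,320,3); cv2.imwrite("pics/c.png",c); print(a.shape,c.shape)
for p in [(0.2414,-.5761,.2)]: print(pix(t,p),pix(s,p))
E
```

```text
(600, 780, 3) (420, 660, 3)
(np.float64(579.1346065313478), np.float64(348.5614799059457)) (np.float64(-0.5040983589150301), np.float64(206.19546115994189))
```

View pics/a.png

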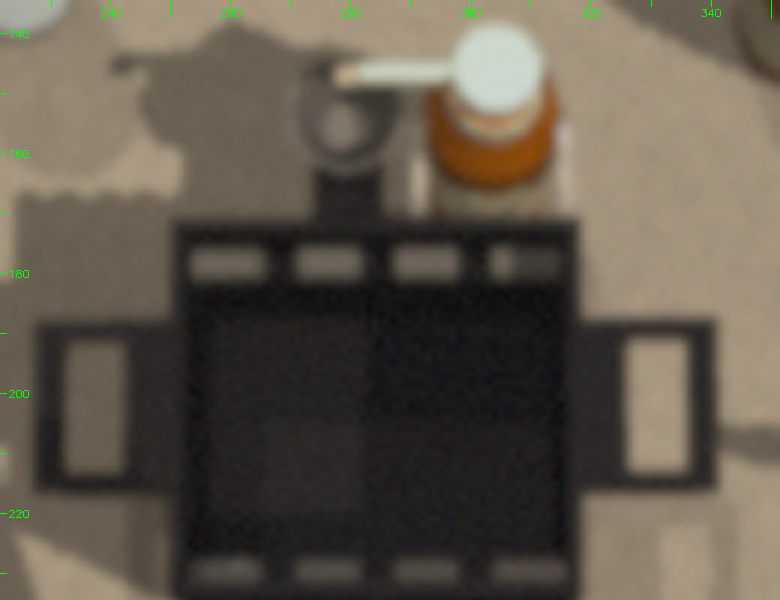

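View pics/b.png

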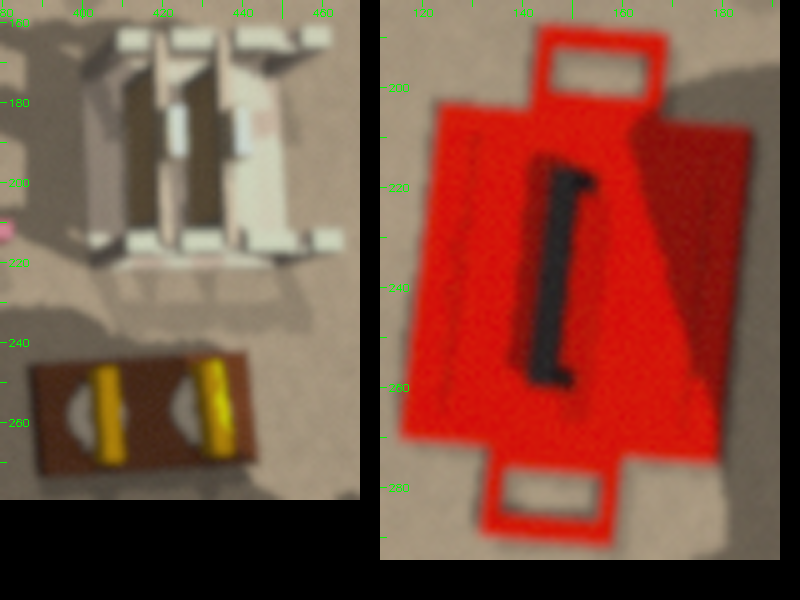

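View pics/c.png

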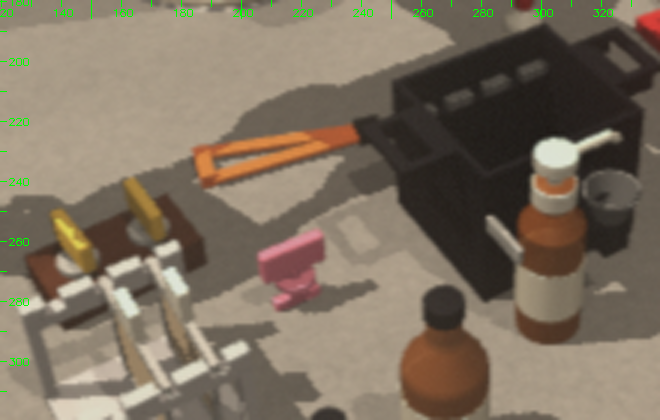

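```bash
python3 - <<'E'
from h import *
t=look("top"); s=look("scene")
A=lambda x,y:(222+(x-3)/6,135+(y-3)/6)
B=lambda x,y:(380+(x-2)/4,155+(y-2)/4)
C=lambda x,y:(112+(x-380-2.5)/5,183+(y-2.5)/5)
P=lambda n,p,z:print(n,np.round(onz(t,*p,z)*1000,1))
P("lug1",A(95,406),.14);P("lug0",A(657.5,406),.14);P("pump",A(499,69),.186)
for q in [(161,37),(226,37),(294,37),(170,239),(237,239),(305,239)]:P("gap",B(*q),.102)
P("h",B(178,130.5),.13);P("h",B(243,131.5),.13)
for z in(.07,.09): P("k",B(110,415),z);P("k",B(219,407),z)
P("handle",C(567-2,167),.0575);P("handle",C(540,383),.0575)
P("ear",C(600,72),.017);P("ear",C(550,493),.017)
# masks
h=cv2.cvtColor(t["color"],cv2.COLOR_RGB2HSV)
m=cv2.inRange(h,(20,150,90),(32,255,255)); m[:240]=0
n,_,st,ce=cv2.connectedComponentsWithStats(m)
for i in range(1,n):
    if st[i,4]>20: print("top yellow",st[i],ce[i])
h=cv2.cvtColor(s["color"],cv2.COLOR_RGB2HSV)
m=cv2.inRange(h,(20,150,90),(32,255,255)); m[:230]=0
n,_,st,ce=cv2.connectedComponentsWithStats(m)
for i in range(1,n):
    if st[i,4]>20: print("scene yellow",st[i],ce[i])
E
```

```text
lug1 [559.7 125.9 140. ]
lug0 [556.8 -85.9 140. ]
pump [675.5 -27.3 186. ]
gap [ 650.4 -299.3  102. ]
gap [ 649.8 -337.3  102. ]
gap [ 649.2 -376.9  102. ]
gap [ 530.9 -298.8  102. ]
gap [ 530.3 -337.4  102. ]
gap [ 529.8 -376.5  102. ]
h [ 589.8 -298.7  130. ]
h [ 588.7 -335.5  130. ]
k [ 430.5 -267.2   70. ]
k [ 434.4 -331.4   70. ]
k [ 430.1 -262.5   90. ]
k [ 433.9 -325.5   90. ]
handle [540.9 352.4  57.5]
handle [436.3 361.8  57.5]
ear [593.9 348.1  17. ]
ear [383.  368.1  17. ]
top yellow [429 244  10  26 190] [433.53684211 256.27894737]
top yellow [403 246   9  25 164] [406.67682927 258.10365854]
scene yellow [138 251  12  16  86] [143.18604651 258.06976744]
```

The rack holds two hangers, at (590, −299) and (590, −337) mm, and its yaw is about 0. The tank centre is at (558.3, 20.0) with yaw about −0.8°. The lug spacing measures 211.8 mm against 212 expected, so the calibration is good enough to move.

```bash
python3 -c "
from h import *
go(.590,-.299,.25,0)"
```

```text
shift [17.14 -4.84 -1.33] turn [-0.    0.    3.79]
```

```bash
python3 -m handwheel '[[[0,0,-4],[0,0,0],24],[[0,0,-4],[0,0,0],24],[[0,0,-4],[0,0,0],24],[[17.14,-4.84,-3],[0,0,3.79],24],[[17.14,-4.84,-3],[0,0,3.79],24],[[17.14,-4.84,-3],[0,0,3.79],24],[[17.14,-4.84,-3],[0,0,3.79],24],[[17.14,-4.84,-3],[0,0,3.79],24],[[17.14,-4.84,-3],[0,0,3.79],24],[[17.14,-4.84,-3],[0,0,3.79],24],[[17.14,-4.84,-3],[0,0,3.79],24],[[17.14,-4.84,-3],[0,0,3.79],24],[[17.14,-4.84,-3],[0,0,3.79],24],[[17.14,-4.84,-3],[0,0,3.79],24],[[17.14,-4.84,-3],[0,0,3.79],24],[[17.14,-4.84,-1.33],[0,0,3.79],24],[[17.14,-4.84,-1.33],[0,0,3.79],24],[[17.14,-4.84,-1.33],[0,0,3.79],24]]'
python3 - <<'E'
from h import *
go(.590,-.299,.122,0)
t=look("top");s=look("scene")
m=np.zeros((600,800,3),np.uint8)
m[:500,:400]=crop(t,375,155,475,280,4); c=crop(s,110,200,210,340,4);m[:560,400:800]=c
cv2.imwrite("pics/d.png",m)
E
```

```text
time: 1.8
position: [0.5889, -0.2986, 0.2487]
tcp_rot: [-179.9, 0.2, -0.0]
ft_force: [0.3, -0.3, 0.7]
width: 0.0241
grip_force: 0.0
shift [0.06 0.03 5.07] turn [-0.02  0.04 -0.  ]
```

View pics/d.png

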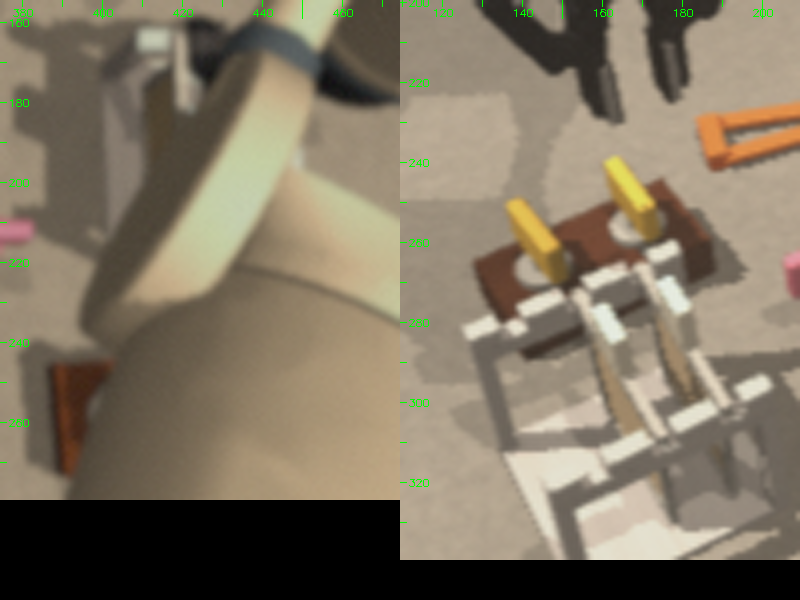

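The scene crop shows two hangers, with white grips near (177,270) and (160,280). The fingers are above the first one, so I'll descend and grip it.

```bash
python3 -c "
from h import *
s=look('scene');print(pix(s,(.59,-.299,.13)),pix(s,(.59,-.337,.13)))"; python3 -m handwheel '[[[0,0,1.5],[0,0,0],24],[[0,0,3],[0,0,0],24],[[0,0,4],[0,0,0],24],[[0.03,0,4.5],[0,0,0],24],[[0.04,0.02,5.06],[0,0,0],24],[[0.04,0.02,5.06],[0,0,0],24],[[0.04,0.02,5.06],[0,0,0],24],[[0.04,0.02,5.06],[0,0,0],0],[[0.04,0.02,5.06],[0,0,0],0],[[0.04,0.02,5.06],[0,0,0],0],[[0.04,0.02,5.06],[0,0,0],0],[[0.04,0.02,5.06],[0,0,0],0]]'
```

```text
(np.float64(178.59393775382406), np.float64(272.4395772509234)) (np.float64(161.8922425991883), np.float64(279.649479955678))
time: 2.95
position: [0.5912, -0.2998, 0.124]
tcp_rot: [180.0, -0.0, -0.0]
ft_force: [-0.1, -0.0, -0.1]
width: -0.0001
grip_force: 0.0
```

```bash
python3 - <<'E'
from h import *
s=look("scene");print(manip.sense())
cv2.imwrite("pics/e.png",crop(s,100,170,240,320,4)); print(pix(s,manip.sense()["position"]-[0,0,.017]))
E
```

```text
{'time': 3.0, 'qpos': array([-3.20507001e+01,  3.65400866e+01,  7.71579444e+01,  2.11785905e-03,
        6.62838930e+01,  5.79497794e+01]), 'qvel': array([0.09393281, 0.21409155, 0.07646791, 0.02585533, 0.00344172,
       0.06456712]), 'tau': array([-1.00933106e-02, -9.73382664e+01, -3.46082675e+01,  8.92976436e-05,
        6.96838164e-03, -2.87451940e-05]), 'position': array([ 0.59106693, -0.29973535,  0.12383843]), 'tcp_rot': array([ 1.79992051e+02, -1.63500130e-02, -1.32984266e-03]), 'ft_force': array([ 0.14972142, -0.52495738, -0.22340285]), 'ft_torque': array([ 0.01908733,  0.02832002, -0.01857197]), 'grip_force': 0.0, 'width': -0.0003723882234551991}
(np.float64(179.90183691947945), np.float64(280.205809031772))
```

View pics/e.png

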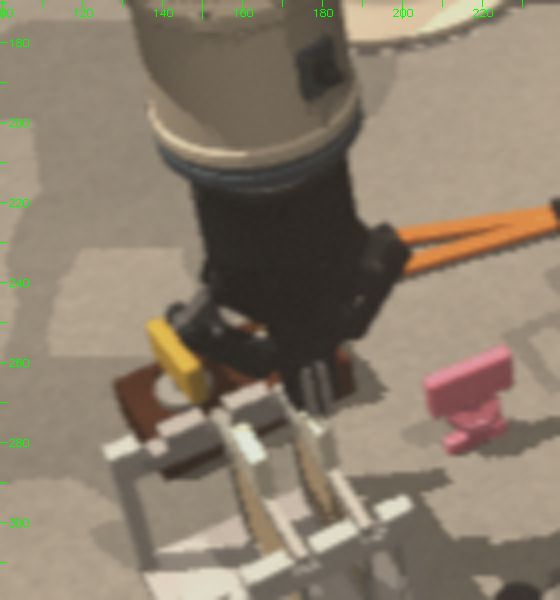

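```bash
python3 - <<'E'
from h import *
s=look("scene")
for z in(.20,.2157,.2317,.2487,.27): print(z,np.round(pix(s,(.5889,-.2986,z)),1))
for y in(-.2986-.012,-.2986+.012): print(np.round(pix(s,(.5889,y,.2317)),1))
for z in(.107,.124,.13,.14): print(z,np.round(pix(s,(.591,-.2997,z)),1))
for x in(.56,.57,.58): print(x,np.round(pix(s,(x,-.2997,.107)),1))
E
```

```text
0.2 [174.  248.6]
0.2157 [172.9 243. ]
0.2317 [171.8 237.2]
0.2487 [170.6 230.9]
0.27 [169.  222.8]
[166.2 239.4]
[177.3 235. ]
0.107 [179.9 280.1]
0.124 [178.9 274.8]
0.13 [178.5 272.9]
0.14 [177.9 269.6]
0.56 [174.2 271.4]
0.57 [176.  274.2]
0.58 [177.8 277. ]
```

The closed tips appear at (178,272), just above the block. Both views put them about 25 mm higher than the stated geometry implies. I'll reopen, go lower in steps, and watch the force.

```bash
python3 -m handwheel '[[[0,0,0],[0,0,0],26],[[0,0,0],[0,0,0],26],[[0,0,0],[0,0,0],26],[[0,0,0.3],[0,0,0],26],[[0,0,0.6],[0,0,0],26],[[0,0,0.6],[0,0,0],26],[[0,0,0.6],[0,0,0],26]]'; python3 -m handwheel '[[[0,0,0],[0,0,0],0],[[0,0,0],[0,0,0],0],[[0,0,0],[0,0,0],0],[[0,0,0],[0,0,0],0],[[0,0,0],[0,0,0],0],[[0,0,0],[0,0,0],0]]'
```

```text
time: 3.63
position: [0.5905, -0.2994, 0.1076]
tcp_rot: [-179.9, 0.1, -0.0]
ft_force: [-0.0, 0.4, 0.4]
width: 0.0264
grip_force: 0.0
time: 4.13
position: [0.5911, -0.2998, 0.1087]
tcp_rot: [180.0, -0.0, -0.0]
ft_force: [-0.4, -0.1, 2.0]
width: 0.0081
grip_force: 60.5
```

Width 8 mm with force on the pads means it has the block, but only near its top. I'll reopen, go 8 mm deeper and regrip.

```bash
python3 -m handwheel '[[[0,0,0],[0,0,0],26],[[0,0,0],[0,0,0],26],[[0,0,0],[0,0,0],26],[[0,0,0.2],[0,0,0],26],[[0,0,0.35],[0,0,0],26],[[0,0,0.35],[0,0,0],26],[[0,0,0.35],[0,0,0],0],[[0,0,0.35],[0,0,0],0],[[0,0,0.35],[0,0,0],0],[[0,0,0.35],[0,0,0],0],[[0,0,0.35],[0,0,0],0],[[0,0,0.35],[0,0,0],0]]'; python3 -m handwheel '[[[0,0,-0.5],[0,0,0],0],[[0,0,-1],[0,0,0],0],[[0,0,-2],[0,0,0],0],[[0,0,-3],[0,0,0],0],[[0,0,-4],[0,0,0],0],[[0,0,-5],[0,0,0],0],[[0,0,-6],[0,0,0],0],[[0,0,-7],[0,0,0],0],[[0,0,-8],[0,0,0],0],[[0,0,-8],[0,0,0],0],[[0,0,-8],[0,0,0],0]]'; python3 - <<'E'
from h import *
go(.5588,.058,.300,-.8)
s=look("scene")
cv2.imwrite("pics/f.png",crop(s,100,120,270,300,3))
E
```

```text
time: 5.13
position: [0.591, -0.2997, 0.0998]
tcp_rot: [-180.0, -0.0, -0.0]
ft_force: [-0.2, -0.7, -2.0]
width: 0.0085
grip_force: 60.2
time: 6.05
position: [0.5916, -0.3001, 0.3027]
tcp_rot: [179.9, -0.2, -0.0]
ft_force: [-1.3, 1.3, -1.7]
width: 0.0085
grip_force: 60.2
shift [ -1.31 -14.32   0.07] turn [ 0.02 -0.04  0.13]
```

View pics/f.png

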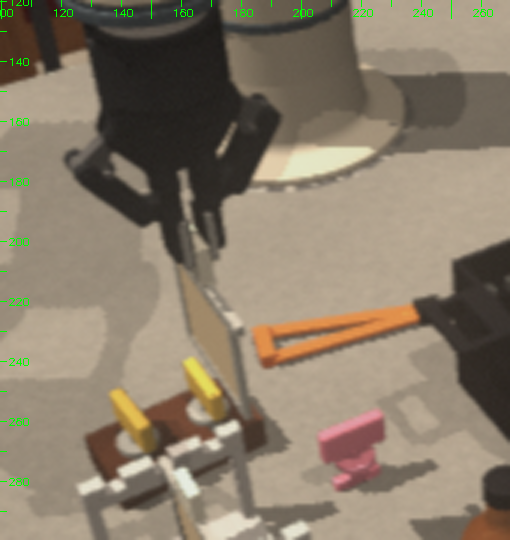

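The first hanger hangs upright in the gripper. TCP minus hanger underside is 88 mm, so the seated TCP height is 104 mm. Moving it over notch2.

```bash
python3 -m handwheel '[[[-0.2,-1,0],[0,0,0],0],[[-0.4,-2.4,0],[0,0,0],0],[[-0.5,-3.9,0],[0,0,0],0],[[-0.6,-5.4,0],[0,0,0],0],[[-0.7,-6.9,0],[0,0,0.13],0],[[-0.8,-8.4,0],[0,0,0.13],0],[[-0.9,-9.9,0],[0,0,0.13],0],[[-1,-11.4,0],[0,0,0.13],0],[[-1.1,-12.6,0],[0,0,0.13],0],[[-1.2,-13.5,0],[0,0,0.13],0],[[-1.27,-14.1,0],[0,0,0.13],0],[[-1.27,-14.32,0],[0,0,0.13],0],[[-1.27,-14.32,0],[0,0,0.13],0],[[-1.27,-14.32,0],[0,0,0.13],0],[[-1.27,-14.32,1.5],[0,0,0.13],0],[[-1.27,-14.32,2.5],[0,0,0.13],0],[[-1.27,-14.32,2.5],[0,0,0.13],0],[[-1.27,-14.32,2.5],[0,0,0.13],0]]';  python3 - <<'E'
from h import *
go(.5598,.058,.1038,-.8)
s=look("scene");t=look("top")
m=np.zeros((600,800,3),np.uint8)
m[:600,:600]=crop(s,230,140,380,290,4);
cv2.imwrite("pics/g.png",m[:,:600])
x,y,z=manip.sense()["position"]
# expected bar ends / frame bottom corners with hanger centre 1 mm behind TCP
for sx in(-.062,.062): print(sx,np.round(pix(s,(x-.001+sx,y,z-.0878+.088)),1), np.round(pix(s,(x-.001+np.sign(sx)*.05,y,z-.0878)),1))
E
```

```text
time: 7.6
position: [0.5588, 0.0572, 0.2368]
tcp_rot: [180.0, 0.1, -0.9]
ft_force: [0.2, 0.6, -0.4]
width: 0.0086
grip_force: 60.1
shift [ 0.05 -0.03  5.32] turn [ 0.    0.02 -0.01]
-0.062 [291.6 161. ] [293.5 191.9]
0.062 [322.1 185.7] [316.8 212.5]
```

View pics/g.png

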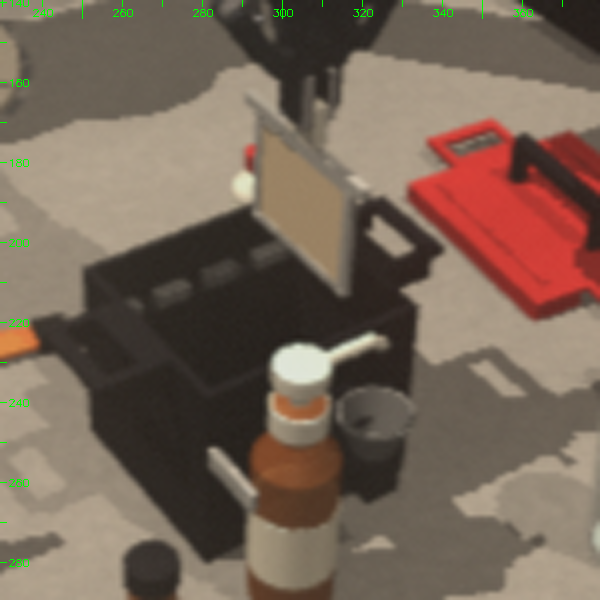

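The bar end and frame corner lie within about 1–2 px of prediction. Lowering it into the notch.

```bash
python3 -m handwheel '[[[0.05,-0.03,1],[0,0,0],0],[[0.05,-0.03,2],[0,0,0],0],[[0.05,-0.03,3],[0,0,0],0],[[0.05,-0.03,3.6],[0,0,0],0],[[0.05,-0.03,4.2],[0,0,0],0],[[0.05,-0.03,4.6],[0,0,0],0],[[0.05,-0.03,4.8],[0,0,0],0],[[0.05,-0.03,5],[0,0,0],0],[[0.05,-0.03,5.1],[0,0,0],0],[[0.05,-0.03,5.2],[0,0,0],0],[[0.05,-0.03,5.2],[0,0,0],0]]'
```

```text
time: 8.62
position: [0.5607, 0.059, 0.1075]
tcp_rot: [-180.0, -0.0, -0.8]
ft_force: [-1.1, 0.2, -1.5]
width: 0.0084
grip_force: 60.1
```

```bash
python3 -m handwheel '[[[0,0,0.1],[0,0,0],0],[[0,0,0.15],[0,0,0],0],[[0,0,0.15],[0,0,0],0]]'; python3 -m handwheel '[[[0,0,0],[0,0,0],22],[[0,0,0],[0,0,0],22],[[0,0,0],[0,0,0],22],[[0,0,-0.4],[0,0,0],22],[[0,0,-1],[0,0,0],22],[[0,0,-2],[0,0,0],22],[[0,0,-3.5],[0,0,0],22],[[0,0,-5],[0,0,0],22],[[0,0,-6.5],[0,0,0],22],[[0,0,-8],[0,0,0],22],[[0,0,-8],[0,0,0],22]]'; python3 - <<'E'
from h import *
go(.5905,-.338,.250,0)
s=look("scene")
m=np.zeros((600,800,3),np.uint8)
m[:600,:600]=crop(s,230,140,380,290,4);
cv2.imwrite("pics/i.png",m[:,:600])
print(np.round(pix(s,(.5598,.058,.134)),1))
E
```

```text
time: 8.87
position: [0.5607, 0.059, 0.1037]
tcp_rot: [-180.0, -0.0, -0.8]
ft_force: [0.8, 0.6, -0.8]
width: 0.0085
grip_force: 60.3
time: 9.78
position: [0.5631, 0.0591, 0.3118]
tcp_rot: [-180.0, -0.6, -0.8]
ft_force: [1.2, -0.1, 0.7]
width: 0.0219
grip_force: 0.0
shift [ 1.29 15.87  2.48] turn [-0.   -0.11 -0.13]
[304.9 207.3]
```

View pics/i.png

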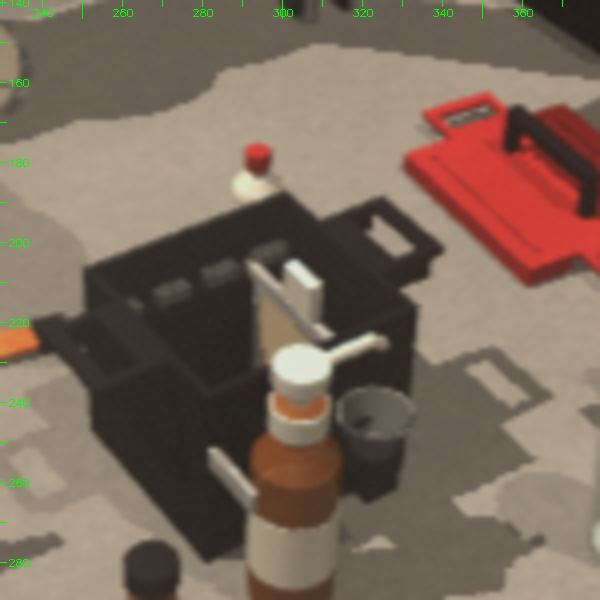

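The hanger is seated upright, its block at (305,207) as predicted. The cover has been knocked, so I'll measure it again later. Now the second hanger.

```bash
python3 -m handwheel '[[[0.1,1.4,0],[0,0,-0.13],24],[[0.3,2.9,0],[0,0,-0.13],24],[[0.4,4.5,0],[0,0,-0.13],24],[[0.6,6.1,0],[0,0,-0.13],24],[[0.7,7.7,0],[0,0,-0.13],24],[[0.8,9.3,0],[0,0,-0.13],24],[[1,10.9,0],[0,0,-0.13],24],[[1.2,12.5,0],[0,0,-0.13],24],[[1.3,14,0.5],[0,0,-0.13],24],[[1.42,15.2,1.5],[0,0,-0.13],24],[[1.42,15.86,2.15],[0,0,-0.13],24],[[1.42,15.86,2.15],[0,0,-0.13],24],[[1.42,15.86,2.15],[0,0,-0.13],24],[[1.42,15.86,2.15],[0,0,-0.13],24],[[1.42,15.86,2.15],[0,0,-0.13],24]]'; python3 - <<'E'
from h import *
go(.5905,-.338,.0998,0)
E
```

```text
time: 11.08
position: [0.5911, -0.3367, 0.251]
tcp_rot: [180.0, -0.1, 0.1]
ft_force: [-0.2, -0.1, 0.2]
width: 0.024
grip_force: 0.0
shift [-0.03  0.05  6.05] turn [ 0.01 -0.01  0.01]
```

```bash
python3 -m handwheel '[[[0,0,1.5],[0,0,0],24],[[0,0.02,3],[0,0,0],24],[[0,0.03,4.4],[0,0,0],24],[[0,0.03,5],[0,0,0],24],[[0,0.03,5.5],[0,0,0],24],[[0,0.03,6],[0,0,0],24],[[0,0.03,6.03],[0,0,0],24],[[0,0.03,6.03],[0,0,0],0],[[0,0.03,6.03],[0,0,0],0],[[0,0.03,6.03],[0,0,0],0],[[0,0.03,6.03],[0,0,0],0],[[0,0.03,6.03],[0,0,0],0],[[0,0.03,6.03],[0,0,0],0]]'; python3 -m handwheel '[[[0,0,-0.5],[0,0,0],0],[[0,0,-1],[0,0,0],0],[[0,0,-2],[0,0,0],0],[[0,0,-3],[0,0,0],0],[[0,0,-4],[0,0,0],0],[[0,0,-5],[0,0,0],0],[[0,0,-6],[0,0,0],0],[[0,0,-7],[0,0,0],0],[[0,0,-8],[0,0,0],0],[[0,0,-8],[0,0,0],0],[[0,0,-8],[0,0,0],0],[[0,0,-8],[0,0,0],0]]'; python3 -c "
from h import *
go(.5592,-.018,.300,-.8)"
```

```text
time: 12.17
position: [0.5911, -0.3391, 0.1001]
tcp_rot: [179.9, -0.1, -0.0]
ft_force: [-0.6, 1.3, 6.5]
width: 0.0085
grip_force: 63.6
time: 13.17
position: [0.5903, -0.3385, 0.2993]
tcp_rot: [-180.0, 0.0, -0.0]
ft_force: [-0.8, 0.1, -2.3]
width: 0.0078
grip_force: 62.5
shift [ -1.25 -12.82  -0.03] turn [-0.    0.    0.13]
```

```bash
python3 -m handwheel '[[[-0.2,-1,0],[0,0,0],0],[[-0.4,-2.4,0],[0,0,0],0],[[-0.5,-3.9,0],[0,0,0],0],[[-0.6,-5.4,0],[0,0,0],0],[[-0.7,-6.9,0],[0,0,0.13],0],[[-0.8,-8.4,0],[0,0,0.13],0],[[-0.9,-9.9,0],[0,0,0.13],0],[[-1,-11.2,0],[0,0,0.13],0],[[-1.1,-12,0],[0,0,0.13],0],[[-1.2,-12.6,0],[0,0,0.13],0],[[-1.25,-12.82,0],[0,0,0.13],0],[[-1.25,-12.82,1.5],[0,0,0.13],0],[[-1.25,-12.82,2.5],[0,0,0.13],0],[[-1.25,-12.82,2.5],[0,0,0.13],0],[[-1.25,-12.82,2.5],[0,0,0.13],0]]';  python3 - <<'E'
from h import *
go(.5592,-.018,.1038,-.8)
s=look("scene")
cv2.imwrite("pics/j.png",crop(s,200,140,400,290,4))
x,y,z=manip.sense()["position"]
for sx in(-.062,.062): print(sx,np.round(pix(s,(x-.0015+sx,y,z)),1), np.round(pix(s,(x-.0015+np.sign(sx)*.05,y,z-.0878)),1))
E
```

```text
time: 14.42
position: [0.5586, -0.0186, 0.2358]
tcp_rot: [-180.0, 0.2, -0.8]
ft_force: [0.7, -0.1, -1.7]
width: 0.0083
grip_force: 62.4
shift [ 0.04 -0.02  5.28] turn [-0.    0.03 -0.  ]
-0.062 [265.2 170.8] [268.3 202.1]
0.062 [294.6 197.1] [290.8 223.9]
```

View pics/j.png

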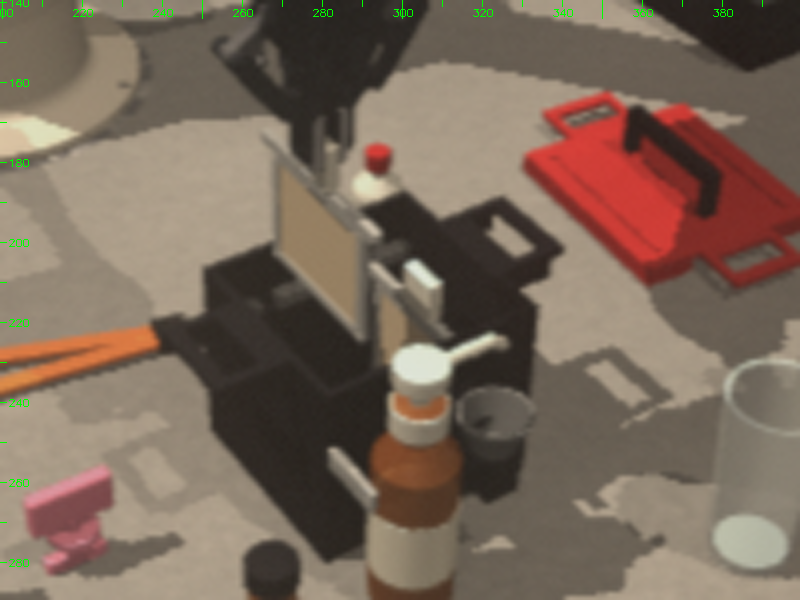

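The bar end at (266,172) and corner at (290,224) match prediction. Lowering.

```bash
python3 -m handwheel '[[[0.04,-0.02,1],[0,0,0],0],[[0.04,-0.02,2],[0,0,0],0],[[0.04,-0.02,3],[0,0,0],0],[[0.04,-0.02,3.6],[0,0,0],0],[[0.04,-0.02,4.2],[0,0,0],0],[[0.04,-0.02,4.6],[0,0,0],0],[[0.04,-0.02,4.8],[0,0,0],0],[[0.04,-0.02,5],[0,0,0],0],[[0.04,-0.02,5.1],[0,0,0],0],[[0.04,-0.02,5.2],[0,0,0],0],[[0.04,-0.02,5.25],[0,0,0],0],[[0.04,-0.02,5.25],[0,0,0],0]]'
```

```text
time: 15.47
position: [0.5605, -0.0177, 0.1055]
tcp_rot: [180.0, -0.0, -0.8]
ft_force: [-0.4, -0.0, -1.9]
width: 0.0083
grip_force: 62.5
```

```bash
python3 -m handwheel '[[[0,0,0.07],[0,0,0],0],[[0,0,0.07],[0,0,0],0],[[0,0,0.07],[0,0,0],22],[[0,0,0.07],[0,0,0],22],[[0,0,0.07],[0,0,0],22],[[0,0,0.07],[0,0,0],22],[[0,0,-0.4],[0,0,0],22],[[0,0,-1],[0,0,0],22],[[0,0,-2],[0,0,0],22],[[0,0,-3.5],[0,0,0],22],[[0,0,-5],[0,0,0],22],[[0,0,-6.5],[0,0,0],22],[[0,0,-8],[0,0,0],22],[[0,0,-8],[0,0,0],22],[[0,0,-8],[0,0,0],22]]'; python3 - <<'E'
from h import *
t=look("top"); print(manip.sense()["position"])
h=cv2.cvtColor(t["color"],cv2.COLOR_RGB2HSV)
m=cv2.inRange(h,(0,150,60),(6,255,255))|cv2.inRange(h,(174,150,60),(180,255,255)); m[:150]=0
m[:,230:]=0
cs,hi=cv2.findContours(m,cv2.RETR_CCOMP,cv2.CHAIN_APPROX_NONE)
for i,c in enumerate(cs):
    if cv2.contourArea(c)<30: continue
    (cx,cy),wh,a=cv2.minAreaRect(c); print(hi[0][i][3],cv2.contourArea(c),(cx,cy),wh,a,onz(t,cx,cy,.017))
E
```

```text
time: 16.72
position: [0.5613, -0.0178, 0.3075]
tcp_rot: [180.0, -0.2, -0.8]
ft_force: [0.3, -0.9, -0.6]
width: 0.0223
grip_force: 0.0
[ 0.56041901 -0.01770714  0.30564411]
-1 5121.5 (141.77883911132812, 253.41677856445312) (63.76921844482422, 104.11690521240234) 6.581944942474365 [0.45151785 0.37922238 0.017     ]
0 190.0 (136.43853759765625, 295.1762390136719) (21.18536376953125, 10.773754119873047) 5.19442892074585 [0.34887539 0.38969696 0.017     ]
0 279.5 (138.3072509765625, 252.10348510742188) (10.402039527893066, 44.78726577758789) 7.305758953094482 [0.45489375 0.38803469 0.017     ]
0 195.0 (146.4793243408203, 210.748291015625) (21.176597595214844, 10.712867736816406) 4.763641834259033 [0.55878865 0.37019851 0.017     ]
```

The cover is now at (453.8, 379.9) mm and its handle lies at −5.3°. The slot spacing measures 210.8 mm, as it should.

```bash
python3 -c "
from h import *
go(.4538,.3799,.15,-5.3)"
```

```text
shift [ -4.49 -15.85   6.22] turn [ 0.   -0.01  0.75]
```

```bash
python3 -m handwheel '[[[-0.4,-1.5,0],[0,0,0.75],40],[[-0.8,-3,0],[0,0,0.75],40],[[-1.2,-4.5,0],[0,0,0.75],40],[[-1.6,-6,0],[0,0,0.75],40],[[-2,-7.5,0],[0,0,0.75],40],[[-2.5,-9,0],[0,0,0.75],40],[[-3,-10.5,0],[0,0,0.75],40],[[-3.5,-12,0.5],[0,0,0.75],40],[[-4,-13.5,1],[0,0,0.75],40],[[-4.3,-14.8,2],[0,0,0.75],40],[[-4.49,-15.85,3],[0,0,0.75],40],[[-4.49,-15.85,4.5],[0,0,0.75],40],[[-4.49,-15.85,5.5],[0,0,0.75],40],[[-4.49,-15.85,6.22],[0,0,0.75],40],[[-4.49,-15.85,6.22],[0,0,0.75],40],[[-4.49,-15.85,6.22],[0,0,0.75],40],[[-4.49,-15.85,6.22],[0,0,0.75],40]]'; python3 - <<'E'
from h import *
go(.4538,.3799,.042,-5.3)
E
```

```text
time: 18.18
position: [0.4538, 0.3801, 0.1504]
tcp_rot: [-180.0, -0.0, -5.3]
ft_force: [0.2, -0.7, 1.0]
width: 0.0403
grip_force: 0.0
shift [-0.    0.01  4.33] turn [-0. -0.  0.]
```

```bash
python3 -m handwheel '[[[0,0,1.3],[0,0,0],40],[[0,0,2.6],[0,0,0],40],[[0,0,3.3],[0,0,0],40],[[0,0,3.9],[0,0,0],40],[[0,0,4.33],[0,0,0],40],[[0,0,4.33],[0,0,0],40],[[0,0,4.33],[0,0,0],40]]'; python3 -m handwheel '[[[0,0,0.25],[0,0,0],36],[[0,0,0.45],[0,0,0],36],[[0,0,0.5],[0,0,0],36],[[0,0,0.5],[0,0,0],36]]'
```

```text
time: 18.77
position: [0.4541, 0.3803, 0.0423]
tcp_rot: [-180.0, -0.0, -5.3]
ft_force: [0.2, 0.7, 0.2]
width: 0.0403
grip_force: 0.0
time: 19.1
position: [0.4535, 0.38, 0.0289]
tcp_rot: [180.0, 0.0, -5.3]
ft_force: [0.1, 0.2, 0.6]
width: 0.0361
grip_force: 0.0
```

```bash
python3 -m handwheel '[[[0,0,0],[0,0,0],5],[[0,0,0],[0,0,0],5],[[0,0,0],[0,0,0],5],[[0,0,0],[0,0,0],5],[[0,0,0],[0,0,0],5],[[0,0,0],[0,0,0],5]]'; python3 -m handwheel '[[[0,0,-0.1],[0,0,0],5],[[0,0,-0.4],[0,0,0],5],[[0,0,-0.8],[0,0,0],5],[[0,0,-0.8],[0,0,0],5],[[0,0,-0.8],[0,0,0],5]]'
```

```text
time: 19.6
position: [0.4537, 0.3801, 0.0295]
tcp_rot: [-180.0, -0.0, -5.3]
ft_force: [-0.2, -1.0, 5.8]
width: 0.0126
grip_force: 59.7
time: 20.02
position: [0.454, 0.3804, 0.05]
tcp_rot: [-179.9, -0.1, -5.3]
ft_force: [0.7, -0.1, -4.5]
width: 0.0126
grip_force: 58.7
```

The cover is held at 12.6 mm width and weighs about 4.5 N. I'll lift it well clear, carry it over the tank and turn it to yaw 89.2°.

```bash
python3 -m handwheel '[[[0,0,-0.8],[0,0,0],5],[[0,0,-2],[0,0,0],5],[[0,0,-3.4],[0,0,0],5],[[0,0,-4.8],[0,0,0],5],[[0,0,-6.2],[0,0,0],5],[[0,0,-7.6],[0,0,0],5],[[0,0,-8.8],[0,0,0],5],[[0,0,-9],[0,0,0],5],[[0.2,0.6,-9],[0,0,-1],5],[[0.5,1.4,-9],[0,0,-2.1],5],[[1,2.4,-9],[0,0,-3.2],5],[[1.5,3.5,-9],[0,0,-4.3],5],[[2,4.6,-9],[0,0,-5.4],5],[[2.4,5.7,-9],[0,0,-6.5],5],[[2.8,6.8,-9],[0,0,-7.6],5],[[2.8,6.8,-9],[0,0,-7.6],5],[[2.8,6.8,-9],[0,0,-7.6],5]]'; python3 -c "
from h import *
go(.5583,.02,.275,89.2)"
```

```text
time: 21.43
position: [0.5076, 0.2029, 0.2732]
tcp_rot: [-180.0, 0.1, 40.2]
ft_force: [0.7, 0.9, -3.7]
width: 0.0122
grip_force: 59.5
shift [-3.17  6.9  -0.07] turn [-0.01  0.01 -8.17]
```

```bash
python3 -m handwheel '[[[-0.3,0.7,0],[0,0,-1],5],[[-0.7,1.5,0],[0,0,-2.1],5],[[-1.1,2.4,0],[0,0,-3.2],5],[[-1.5,3.3,0],[0,0,-4.3],5],[[-1.9,4.2,0],[0,0,-5.4],5],[[-2.3,5.1,0],[0,0,-6.5],5],[[-2.7,6,0],[0,0,-7.4],5],[[-3,6.6,0],[0,0,-8],5],[[-3.17,6.9,0],[0,0,-8.17],5],[[-3.17,6.9,0],[0,0,-8.17],5],[[-3.17,6.9,0],[0,0,-8.17],5],[[-3.17,6.9,0],[0,0,-8.17],5],[[-3.17,6.9,0],[0,0,-8.17],5]]'; python3 -c "
from h import *
go(.5583,.02,.185,89.2)"
```

```text
time: 22.52
position: [0.5585, 0.0225, 0.2739]
tcp_rot: [-180.0, -0.0, 89.3]
ft_force: [1.1, -0.2, -3.7]
width: 0.0126
grip_force: 59.5
shift [-0.1  -0.01  3.55] turn [-0.   -0.    0.02]
```

```bash
python3 -m handwheel '[[[0,0,1],[0,0,0],5],[[-0.05,0,2],[0,0,0],5],[[-0.05,0,3],[0,0,0],5],[[-0.05,0,3.5],[0,0,0],5],[[-0.05,0,3.5],[0,0,0],5],[[-0.05,0,3.5],[0,0,0],5],[[-0.05,0,3.5],[0,0,0],5]]'; python3 - <<'E'
from h import *
print(manip.sense()["position"])
t=look("top");s=look("scene"); z=manip.sense()["position"][2]; print(z)
for n,d in(("t",t),("s",s)):
    h=cv2.cvtColor(d["color"],cv2.COLOR_RGB2HSV)
    m=cv2.inRange(h,(0,150,50),(6,255,255))|cv2.inRange(h,(174,150,50),(180,255,255)); m[:150]=0; m[300:]=0
    cs,hi=cv2.findContours(m,cv2.RETR_CCOMP,cv2.CHAIN_APPROX_NONE)
    for i,c in enumerate(cs):
        if cv2.contourArea(c)<40: continue
        (cx,cy),wh,a=cv2.minAreaRect(c); print(n,hi[0][i][3],cv2.contourArea(c),np.round((cx,cy,*wh,a),1),np.round(onz(d,cx,cy,z-.0295+.017)*1000,1))
cv2.imwrite("pics/k.png",np.hstack([crop(t,215,150,355,290,3)[:420],crop(s,215,110,340,250,3)]))
E
```

```text
time: 23.1
position: [0.5594, 0.0206, 0.1876]
tcp_rot: [179.9, 0.0, 89.3]
ft_force: [0.2, 0.6, -3.2]
width: 0.0123
grip_force: 59.5
[0.55942935 0.0206059  0.18762398]
0.18779245355328444
t -1 2088.0 [273.  223.3  73.2  50.3   3.5] [507.2  44.1 175.3]
t -1 194.0 [335.  199.5  14.   31.    0. ] [557.5 -91.7 175.3]
s -1 952.0 [  5.4 218.9  50.6  28.1  71.6] [ 260.7 -574.9  175.3]
s -1 3057.0 [292.5 205.1  49.9 101.4  69.8] [577.9   6.5 175.3]
s 2 108.0 [255.  215.5  16.3   7.8  45. ] [562.3 -89.1 175.3]
s 2 116.5 [327.9 187.6  18.4   8.   38.7] [567.9 121.8 175.3]
```

View pics/k.png

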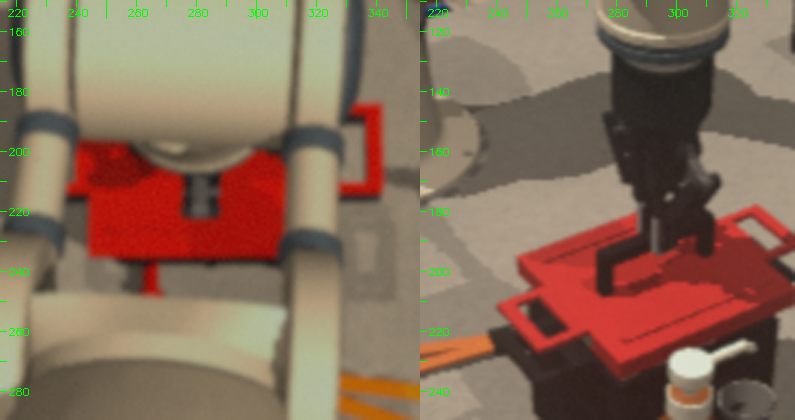

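The cover is level over the tank; its right ear centres at x ≈ 558 in the top view. Lowering it slowly.

```bash
python3 -m handwheel '[[[-0.02,-0.03,0.3],[0,0,0],5],[[-0.02,-0.03,0.5],[0,0,0],5],[[-0.02,-0.03,0.6],[0,0,0],5],[[-0.02,-0.03,0.7],[0,0,0],5],[[-0.02,-0.03,0.8],[0,0,0],5],[[-0.02,-0.03,0.9],[0,0,0],5],[[-0.02,-0.03,0.9],[0,0,0],5]]'
```

```text
time: 23.78
position: [0.5578, 0.0198, 0.1635]
tcp_rot: [-180.0, -0.0, 89.3]
ft_force: [0.1, -0.2, -4.7]
width: 0.0123
grip_force: 59.5
```

The skirt is past the rim and the force hasn't changed. Continuing down to seat it.

```bash
python3 -m handwheel '[[[0,0,0.1],[0,0,0],5],[[0,0,0.2],[0,0,0],5],[[0,0,0.2],[0,0,0],5]]';python3 -m handwheel '[[[0,0,0.05],[0,0,0],5],[[0,0,0.1],[0,0,0],5],[[0,0,0.1],[0,0,0],5]]'
```

```text
time: 24.03
position: [0.5578, 0.0198, 0.1586]
tcp_rot: [-180.0, 0.0, 89.3]
ft_force: [-0.9, -0.1, -3.8]
width: 0.0122
grip_force: 59.5
time: 24.28
position: [0.5581, 0.0198, 0.1575]
tcp_rot: [180.0, 0.0, 89.3]
ft_force: [-6.1, -0.2, 11.5]
width: 0.0121
grip_force: 61.6
```

The reaction appeared at exactly the predicted seat height (157.5 mm), so the cover is down. I'll release it, and compute the key positions from the stored start images while lifting.

```bash
python3 -m handwheel '[[[0,0,0],[0,0,0],40],[[0,0,0],[0,0,0],40],[[0,0,0],[0,0,0],40],[[0,0,0],[0,0,0],40],[[0,0,-0.5],[0,0,0],40],[[0,0,-1.5],[0,0,0],40],[[0,0,-3],[0,0,0],40],[[0,0,-4.5],[0,0,0],40],[[0,0,-6],[0,0,0],40],[[0,0,-6],[0,0,0],40],[[0,0,-6],[0,0,0],40]]'; python3 - <<'E'
from h import *
t=look("top");s=look("scene")
T=cv2.imread("pics/top0.png")[:,:,::-1];S=cv2.imread("pics/scene0.png")[:,:,::-1]
def comps(im,y0,x0,x1,y1):
    h=cv2.cvtColor(np.ascontiguousarray(im),cv2.COLOR_RGB2HSV)
    m=cv2.inRange(h,(18,130,60),(34,255,255)); k=np.zeros_like(m);k[y0:y1,x0:x1]=1;m*=k
    n,_,st,ce=cv2.connectedComponentsWithStats(m); out=[]
    for i in range(1,n):
        if st[i,4]>30:
            c=cv2.findContours((_==i).astype(np.uint8),0,2)[0][0]
            print(st[i],ce[i].round(1),cv2.boxPoints(cv2.minAreaRect(c)).round(1).tolist()); out.append(ce[i])
    return sorted(out,key=lambda c:c[0])
a=comps(T,235,390,450,275);b=comps(S,230,130,190,275)
print(np.round(tri(t,a[0],s,b[1])*1000,1),np.round(tri(t,a[1],s,b[0])*1000,1))
go(.432,-.264,.25,0)
E
```

```text
time: 25.2
position: [0.5591, 0.0197, 0.3087]
tcp_rot: [179.7, 0.0, 89.3]
ft_force: [-0.1, -0.6, -1.1]
width: 0.0398
grip_force: 0.0
[427 244  12  26 220] [433.3 256.7] [[426.70001220703125, 244.8000030517578], [435.8999938964844, 243.39999389648438], [439.6000061035156, 268.6000061035156], [430.3999938964844, 270.0]]
[402 246  10  26 198] [406.7 258.4] [[401.70001220703125, 246.1999969482422], [410.0, 245.6999969482422], [411.5, 270.8999938964844], [403.20001220703125, 271.29998779296875]]
[161 240  14  20 132] [167.9 249.1] [[158.39999389648438, 242.8000030517578], [164.1999969482422, 238.3000030517578], [177.60000610351562, 255.39999389648438], [171.8000030517578, 260.0]]
[137 250  15  21 149] [143.9 259.5] [[133.1999969482422, 253.39999389648438], [139.10000610351562, 248.10000610351562], [154.6999969482422, 265.70001220703125], [148.8000030517578, 270.8999938964844]]
[ 430.6 -269.4   55.7] [ 433.9 -332.7   56.3]
shift [-11.41  -4.89   2.24] turn [-1.000e-02  1.000e-02  1.489e+01]
```

```bash
python3 - <<'E'
from h import *
t=look("top")
for n,q in (("B",[(426.7,244.8),(435.9,243.4),(439.6,268.6),(430.4,270)]),("A",[(401.7,246.2),(410,245.7),(411.5,270.9),(403.2,271.3)])):
    tl,tr,br,bl=q
    L=[onz(t,*p,.037)[:2]*1000 for p in(tl,bl)];R=[onz(t,*p,.067)[:2]*1000 for p in(tr,br)]
    for e in(L,R): d=e[0]-e[1]; print(n,np.round(e,1).tolist(),"yaw",np.degrees(np.arctan2(d[1],d[0])).round(1),"len",np.linalg.norm(d).round(1))
    print("centre",np.mean(L+R,axis=0).round(1))
# ear slots
h=cv2.cvtColor(t["color"],cv2.COLOR_RGB2HSV)
m=cv2.inRange(h,(0,150,50),(6,255,255))|cv2.inRange(h,(174,150,50),(180,255,255)); m[:150]=0; m[260:]=0
cs,hi=cv2.findContours(m,cv2.RETR_CCOMP,cv2.CHAIN_APPROX_NONE)
for i,c in enumerate(cs):
    if cv2.contourArea(c)<40: continue
    (cx,cy),wh,a=cv2.minAreaRect(c); print(hi[0][i][3],cv2.contourArea(c),np.round((cx,cy,*wh,a),1),np.round(onz(t,cx,cy,.145)*1000,1))
E
```

```text
B [[463.2, -324.1], [402.3, -330.0]] yaw 5.5 len 61.2
B [[464.8, -337.7], [405.4, -343.3]] yaw 5.4 len 59.6
centre [ 433.9 -333.8]
A [[460.6, -263.4], [399.9, -264.4]] yaw 1.0 len 60.6
A [[460.1, -276.3], [400.8, -277.1]] yaw 0.8 len 59.3
centre [ 430.3 -270.3]
-1 120.0 [337.5 201.5  29.    7.   90. ] [557.4 -99.9 145. ]
-1 3029.5 [269.9 215.9  86.5  65.    3.6] [526.9  52.2 145. ]
1 221.0 [237.  201.5  10.   23.    0. ] [560.6 126.1 145. ]
```

Key A is at (430.3, −270.3) with yaw about 2°, key B at (433.9, −333.8) with yaw about 5°, and the wings span z ≈ 38–68 mm. The +y ear slot is centred over its lug. Going to key A.

```bash
python3 -c "
from h import *
go(.4303,-.2703,.15,2)"; python3 -m handwheel '[[[-1,-0.5,0],[0,0,1.1],30],[[-2,-0.9,0],[0,0,2.2],30],[[-3,-1.3,0],[0,0,3.3],30],[[-4,-1.7,0],[0,0,4.4],30],[[-5,-2.1,0],[0,0,5.5],30],[[-6,-2.6,0],[0,0,6.6],30],[[-7,-3.1,0],[0,0,7.7],30],[[-8,-3.6,0],[0,0,8.8],30],[[-9,-4,0],[0,0,9.9],30],[[-10,-4.4,0],[0,0,11],30],[[-11,-4.8,0],[0,0,12.1],30],[[-11.6,-5,0],[0,0,13.2],30],[[-11.66,-5,0],[0,0,14.4],30],[[-11.66,-5,1],[0,0,14.55],30],[[-11.66,-5,2.5],[0,0,14.55],30],[[-11.66,-5,4],[0,0,14.55],30],[[-11.66,-5,5.5],[0,0,14.55],30],[[-11.66,-5,6.2],[0,0,14.55],30],[[-11.66,-5,6.2],[0,0,14.55],30],[[-11.66,-5,6.2],[0,0,14.55],30]]'; python3 -c "
from h import *
go(.4303,-.2703,.042,2)"
```

```text
shift [-11.66  -4.94   6.22] turn [-2.000e-02  1.000e-02  1.456e+01]
time: 27.02
position: [0.4289, -0.2697, 0.1506]
tcp_rot: [-179.9, 0.1, 2.0]
ft_force: [0.6, 0.1, 0.3]
width: 0.0297
grip_force: 0.0
shift [0.06 0.03 4.34] turn [-0.02  0.02  0.01]
```

```bash
python3 -m handwheel '[[[0.04,0.02,1.3],[0,0,0],30],[[0.04,0.02,2.6],[0,0,0],30],[[0.04,0.02,3.3],[0,0,0],30],[[0.04,0.02,3.9],[0,0,0],30],[[0.04,0.02,4.34],[0,0,0],30],[[0.04,0.02,4.34],[0,0,0],30],[[0.04,0.02,4.34],[0,0,0],5],[[0.04,0.02,4.34],[0,0,0],5],[[0.04,0.02,4.34],[0,0,0],5],[[0.04,0.02,4.34],[0,0,0],5],[[0.04,0.02,4.34],[0,0,0],5],[[0.04,0.02,4.34],[0,0,0],5]]'
```

```text
time: 28.02
position: [0.4314, -0.2712, 0.0441]
tcp_rot: [179.9, -0.1, 2.0]
ft_force: [-0.2, 1.5, 10.7]
width: 0.0099
grip_force: 63.5
```

The wing is gripped. Lifting and moving over lug0.

```bash
python3 -m handwheel '[[[0,0,-0.4],[0,0,0],5],[[0,0,-1],[0,0,0],5],[[0,0,-2.4],[0,0,0],5],[[0,0,-3.8],[0,0,0],5],[[0,0,-5.2],[0,0,0],5],[[0,0,-6.6],[0,0,0],5],[[0,0,-7.8],[0,0,0],5],[[0,0,-8],[0,0,0],5],[[0.8,-1,-8],[0,0,0.4],5],[[1.6,-2.3,-8],[0,0,0.4],5],[[2.4,-3.6,-8],[0,0,0.4],5],[[3.2,-4.9,-8],[0,0,0.4],5],[[4,-6.2,-8],[0,0,0.4],5],[[4.6,-7,-8],[0,0,0.4],5],[[4.6,-7,-8],[0,0,0.4],5],[[4.6,-7,-8],[0,0,0.4],5],[[4.6,-7,-8],[0,0,0.4],5],[[4.6,-7,-8],[0,0,0.4],5]]'; python3 -c "
from h import *
go(.5575,-.0859,.205,-.8)"
```

```text
time: 29.52
position: [0.5387, -0.0925, 0.2431]
tcp_rot: [180.0, 0.0, -0.4]
ft_force: [-0.4, 0.1, -0.6]
width: 0.0101
grip_force: 62.1
shift [ 0.75 -0.27  1.52] turn [0.   0.   0.06]
```

```bash
python3 -m handwheel '[[[0.75,-0.27,0],[0,0,0.06],5],[[0.75,-0.27,0.6],[0,0,0.06],5],[[0.75,-0.27,1.2],[0,0,0.06],5],[[0.75,-0.27,1.5],[0,0,0.06],5],[[0.75,-0.27,1.5],[0,0,0.06],5],[[0.75,-0.27,1.5],[0,0,0.06],5],[[0.75,-0.27,1.5],[0,0,0.06],5]]'; python3 - <<'E'
from h import *
go(.5575,-.0859,.17,-.8); p=manip.sense()["position"]; print(p)
s=look("scene")
h=cv2.cvtColor(s["color"],cv2.COLOR_RGB2HSV); m=cv2.inRange(h,(18,130,60),(34,255,255)); m[:120]=0;m[230:]=0;m[:,:220]=0;m[:,300:]=0
n,l,st,ce=cv2.connectedComponentsWithStats(m)
for i in range(1,n):
    if st[i,4]>15: print(st[i],ce[i])
for z in(-.005,.0,.022): print(np.round([pix(s,(p[0]-.001+e,p[1],p[2]+z)) for e in(-.028,.028)],1).tolist())
E
```

```text
time: 30.1
position: [0.5583, -0.0856, 0.2063]
tcp_rot: [180.0, -0.0, -0.8]
ft_force: [-0.2, -0.7, -0.8]
width: 0.0103
grip_force: 62.1
shift [-0.03  0.01  1.45] turn [ 0.   -0.01  0.01]
[ 0.55833166 -0.08562227  0.20633138]
[254 195   9  16  84] [258.23809524 202.71428571]
[[248.7, 198.9], [261.2, 211.6]]
[[248.6, 197.2], [261.2, 209.9]]
[[248.3, 189.7], [261.0, 202.2]]
```

The visible near end of the wing matches prediction. Inserting it.

```bash
python3 -m handwheel '[[[-0.03,0,0.4],[0,0,0],5],[[-0.03,0,0.7],[0,0,0],5],[[-0.03,0,0.9],[0,0,0],5],[[-0.03,0,1.1],[0,0,0],5],[[-0.03,0,1.25],[0,0,0],5],[[-0.03,0,1.4],[0,0,0],5],[[-0.03,0,1.4],[0,0,0],5]]'
```

```text
time: 30.73
position: [0.5571, -0.085, 0.1697]
tcp_rot: [-180.0, 0.1, -0.7]
ft_force: [0.4, -0.6, -0.7]
width: 0.0104
grip_force: 62.1
```

```bash
python3 -m handwheel '[[[0,0,0.1],[0,0,0],5],[[0,0,0.2],[0,0,0],5],[[0,0,0.2],[0,0,0],5]]'; python3 -m handwheel '[[[0,0,0.06],[0,0,0],5],[[0,0,0.1],[0,0,0],5],[[0,0,0.1],[0,0,0],5]]'
```

```text
time: 30.98
position: [0.5573, -0.0851, 0.1652]
tcp_rot: [-180.0, 0.0, -0.7]
ft_force: [-0.2, -0.0, -1.3]
width: 0.0102
grip_force: 62.1
time: 31.23
position: [0.5574, -0.0851, 0.1629]
tcp_rot: [-180.0, 0.0, -0.7]
ft_force: [-0.4, -0.7, -0.6]
width: 0.0103
grip_force: 62.1
```

```bash
python3 -m handwheel '[[[0,0,0.04],[0,0,0],5],[[0,0,0.04],[0,0,0],5]]'; python3 -m handwheel '[[[0,0,0.04],[0,0,0],5],[[0,0,0.04],[0,0,0],5]]'; python3 -m handwheel '[[[0,0,0.04],[0,0,0],5],[[0,0,0.04],[0,0,0],5]]'
```

```text
time: 31.4
position: [0.5574, -0.0851, 0.162]
tcp_rot: [-180.0, 0.0, -0.7]
ft_force: [-0.0, 0.7, -0.7]
width: 0.0099
grip_force: 62.1
time: 31.57
position: [0.5574, -0.0851, 0.1609]
tcp_rot: [-180.0, 0.0, -0.7]
ft_force: [-0.2, 0.7, -1.0]
width: 0.01
grip_force: 62.1
time: 31.73
position: [0.5573, -0.0851, 0.1599]
tcp_rot: [-180.0, 0.0, -0.7]
ft_force: [-0.6, -0.5, -1.0]
width: 0.0102
grip_force: 62.1
```

```bash
python3 -m handwheel '[[[0,0,0.04],[0,0,0],5],[[0,0,0.04],[0,0,0],5]]'; python3 -m handwheel '[[[0,0,0.04],[0,0,0],5],[[0,0,0.04],[0,0,0],5]]'; python3 -m handwheel '[[[0,0,0.04],[0,0,0],5],[[0,0,0.04],[0,0,0],5]]'
```

```text
time: 31.9
position: [0.5576, -0.0851, 0.1592]
tcp_rot: [-180.0, -0.0, -0.7]
ft_force: [-1.5, 1.1, 3.2]
width: 0.0102
grip_force: 62.6
time: 32.07
position: [0.5578, -0.085, 0.1589]
tcp_rot: [-180.0, -0.1, -0.7]
ft_force: [-3.8, 3.1, 14.5]
width: 0.0103
grip_force: 64.2
time: 32.23
position: [0.5579, -0.085, 0.1587]
tcp_rot: [180.0, -0.1, -0.7]
ft_force: [-7.7, 3.5, 28.7]
width: 0.0102
grip_force: 66.0
```

The collar contacts at TCP z = 159 mm. I'll ease off and make the quarter turn.

```bash
python3 -m handwheel '[[[0,0,-0.09],[0,0,0],5],[[0,0,-0.09],[0,0,-1],5],[[0,0,-0.09],[0,0,-2],5],[[0,0,-0.09],[0,0,-3],5],[[0,0,-0.09],[0,0,-4],5],[[0,0,-0.09],[0,0,-5],5],[[0,0,-0.09],[0,0,-6],5],[[0,0,-0.09],[0,0,-7],5],[[0,0,-0.09],[0,0,-8],5],[[0,0,-0.09],[0,0,-9],5],[[0,0,-0.09],[0,0,-10],5],[[0,0,-0.09],[0,0,-11],5],[[0,0,-0.09],[0,0,-12],5],[[0,0,-0.09],[0,0,-13],5],[[0,0,-0.09],[0,0,-14],5],[[0,0,-0.09],[0,0,-15],5],[[0,0,-0.09],[0,0,-15],5],[[0,0,-0.09],[0,0,-15],5],[[0,0,-0.06],[0,0,-15],5]]'
```

```text
time: 33.82
position: [0.5575, -0.0852, 0.1589]
tcp_rot: [180.0, 0.0, 89.1]
ft_force: [-5.7, 1.6, 22.2]
width: 0.01
grip_force: 65.1
```

```bash
python3 -m handwheel '[[[0,0,0],[0,0,0],30],[[0,0,0],[0,0,0],30],[[0,0,0],[0,0,0],30],[[0,0,0],[0,0,0],30],[[0,0,-0.5],[0,0,0],30],[[0,0,-1.2],[0,0,0],30],[[0,0,-2.6],[0,0,0],30],[[0,0,-4],[0,0,0],30],[[0,0,-5],[0,0,0],30],[[0,0,-5],[0,0,0],30],[[0,0,-5],[0,0,0],30]]'; python3 - <<'E'
from h import *
go(.4339,-.3336,.15,5)
s=look("scene")
h=cv2.cvtColor(s["color"],cv2.COLOR_RGB2HSV); m=cv2.inRange(h,(18,130,60),(34,255,255)); m[:120]=0;m[250:]=0;m[:,:220]=0;m[:,300:]=0
n,l,st,ce=cv2.connectedComponentsWithStats(m)
for i in range(1,n):
    if st[i,4]>15: print(st[i],ce[i],[np.round(onz(s,*q,.187)*1000,1).tolist() for q in cv2.boxPoints(cv2.minAreaRect(np.argwhere(l==i)[:,::-1].astype(np.float32)))])
print(np.round([pix(s,(.557+a,-.0855+b,z)) for a,b,z in((0,-.028,.187),(0,.028,.187),(0,0,.157))],1).tolist())
E
```

```text
time: 34.73
position: [0.558, -0.0853, 0.2849]
tcp_rot: [179.8, 0.0, 89.2]
ft_force: [0.3, 0.5, -1.3]
width: 0.03
grip_force: 0.0
shift [-9.99 -4.85  5.39] turn [ 3.000e-02 -1.000e-02  1.404e+01]
[245 207  21  18 234] [254.56837607 215.52564103] [[554.9, -118.1, 187.0], [556.5, -60.8, 187.0], [594.6, -73.7, 187.0], [592.2, -129.2, 187.0]]
[[244.5, 214.0], [265.2, 205.8], [255.4, 219.7]]
```

Key A is turned and upright; its wing spans (245,214)–(265,206) as predicted. Now key B.

```bash
python3 -m handwheel '[[[-1,-0.5,0],[0,0,1.1],30],[[-2,-1,0],[0,0,2.2],30],[[-3,-1.5,0],[0,0,3.3],30],[[-4,-2,0],[0,0,4.4],30],[[-5,-2.5,0],[0,0,5.5],30],[[-6,-3,0],[0,0,6.6],30],[[-7,-3.5,0],[0,0,7.7],30],[[-8,-4,0],[0,0,8.8],30],[[-9,-4.4,0],[0,0,9.9],30],[[-10,-4.8,0],[0,0,11],30],[[-10,-4.84,0],[0,0,12.1],30],[[-10,-4.84,1],[0,0,13.2],30],[[-10,-4.84,2.5],[0,0,14.04],30],[[-10,-4.84,4],[0,0,14.04],30],[[-10,-4.84,5.3],[0,0,14.04],30],[[-10,-4.84,5.3],[0,0,14.04],30],[[-10,-4.84,5.3],[0,0,14.04],30],[[-10,-4.84,5.3],[0,0,14.04],30]]'; python3 -c "
from h import *
go(.4339,-.3336,.044,5)"
```

```text
time: 36.28
position: [0.4337, -0.3339, 0.1521]
tcp_rot: [180.0, -0.0, 5.0]
ft_force: [0.4, -0.8, -0.4]
width: 0.0297
grip_force: 0.0
shift [ 0.01 -0.01  4.32] turn [ 0.   -0.    0.01]
```

```bash
python3 -m handwheel '[[[0,0,1.3],[0,0,0],30],[[0,0,2.6],[0,0,0],30],[[0,0,3.3],[0,0,0],30],[[0,0,3.9],[0,0,0],30],[[0,0,4.32],[0,0,0],30],[[0,0,4.32],[0,0,0],30],[[0,0,4.32],[0,0,0],5],[[0,0,4.32],[0,0,0],5],[[0,0,4.32],[0,0,0],5],[[0,0,4.32],[0,0,0],5],[[0,0,4.32],[0,0,0],5],[[0,0,4.32],[0,0,0],5]]'; python3 -m handwheel '[[[0,0,-0.4],[0,0,0],5],[[0,0,-1],[0,0,0],5],[[0,0,-2.4],[0,0,0],5],[[0,0,-3.8],[0,0,0],5],[[0,0,-5.2],[0,0,0],5],[[0,0,-6.6],[0,0,0],5],[[0,0,-8],[0,0,0],5],[[0,0,-9.4],[0,0,0],5],[[0,0,-10],[0,0,0],5],[[0,0,-10],[0,0,0],5],[[0,0,-10],[0,0,0],5]]'; python3 -c "
from h import *
go(.560,.1255,.292,-.8)"
```

```text
time: 37.28
position: [0.434, -0.3341, 0.0442]
tcp_rot: [179.9, -0.1, 5.0]
ft_force: [0.0, 1.3, 9.7]
width: 0.0104
grip_force: 63.5
time: 38.2
position: [0.4332, -0.3335, 0.2942]
tcp_rot: [179.9, -0.1, 5.0]
ft_force: [0.1, -0.4, -2.0]
width: 0.0102
grip_force: 62.1
shift [  6.66 -17.85   0.07] turn [ 0.01 -0.01  0.97]
```

```bash
python3 -m handwheel '[[[0.5,-1.3,0],[0,0,0.3],5],[[1,-2.8,0],[0,0,0.6],5],[[1.6,-4.3,0],[0,0,0.97],5],[[2.2,-5.8,0],[0,0,0.97],5],[[2.8,-7.3,0],[0,0,0.97],5],[[3.4,-8.8,0],[0,0,0.97],5],[[4,-10.3,0],[0,0,0.97],5],[[4.6,-11.8,0],[0,0,0.97],5],[[5.1,-13.3,0],[0,0,0.97],5],[[5.6,-14.8,0],[0,0,0.97],5],[[6.1,-16.3,0],[0,0,0.97],5],[[6.5,-17.4,0],[0,0,0.97],5],[[6.66,-17.85,0],[0,0,0.97],5],[[6.66,-17.85,0],[0,0,0.97],5],[[6.66,-17.85,0],[0,0,0.97],5],[[6.66,-17.85,1.4],[0,0,0.97],5],[[6.66,-17.85,2.8],[0,0,0.97],5],[[6.66,-17.85,3.5],[0,0,0.97],5],[[6.66,-17.85,3.5],[0,0,0.97],5],[[6.66,-17.85,3.5],[0,0,0.97],5]]'; python3 - <<'E'
from h import *
t=look("top"); p=manip.sense()["position"];print(p)
go(.560,.1255,.165,-.8)
cv2.imwrite("pics/l.png",np.hstack([crop(t,210,150,350,270,3),crop(look("scene"),225,130,345,250,3)]))
E
```

```text
time: 39.87
position: [0.5594, 0.1242, 0.2053]
tcp_rot: [180.0, 0.1, -0.9]
ft_force: [0.7, -0.1, 0.0]
width: 0.0105
grip_force: 62.1
[0.56021428 0.12452679 0.20642514]
shift [-0.01 -0.04  1.66] turn [ 0.   -0.   -0.01]
```

View pics/l.png

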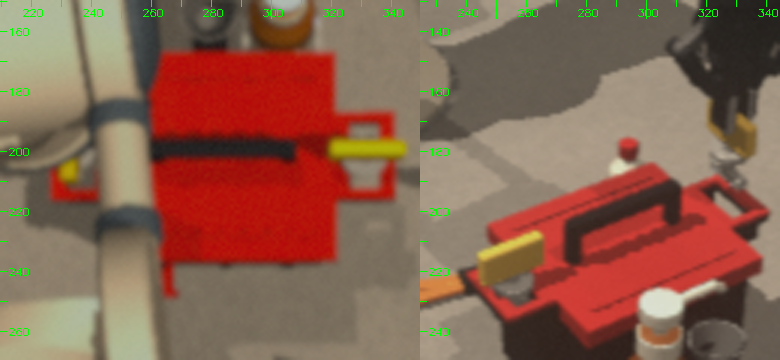

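The cover is seated, key A lies across its slot at (335,199) in the top view, and key B is above the +y slot. Inserting it.

```bash
python3 -m handwheel '[[[0,-0.04,0.4],[0,0,0],5],[[0,-0.04,0.7],[0,0,0],5],[[0,-0.04,0.9],[0,0,0],5],[[0,-0.04,1.1],[0,0,0],5],[[0,-0.04,1.3],[0,0,0],5],[[0,-0.04,1.45],[0,0,0],5],[[0,-0.04,1.6],[0,0,0],5],[[0,-0.04,1.6],[0,0,0],5]]'; python3 -m handwheel '[[[0,0,0.1],[0,0,0],5],[[0,0,0.2],[0,0,0],5],[[0,0,0.2],[0,0,0],5]]'
```

```text
time: 40.63
position: [0.5597, 0.1265, 0.1647]
tcp_rot: [180.0, 0.1, -0.8]
ft_force: [0.0, 0.8, -1.4]
width: 0.01
grip_force: 62.1
time: 40.88
position: [0.5598, 0.1266, 0.1602]
tcp_rot: [180.0, 0.0, -0.8]
ft_force: [0.7, 0.0, -1.3]
width: 0.0102
grip_force: 62.1
```

```bash
python3 -m handwheel '[[[0,0,0.04],[0,0,0],5],[[0,0,0.04],[0,0,0],5]]'; python3 -m handwheel '[[[0,0,0.04],[0,0,0],5],[[0,0,0.04],[0,0,0],5]]'
```

```text
time: 41.05
position: [0.56, 0.1266, 0.1595]
tcp_rot: [-180.0, -0.0, -0.8]
ft_force: [-0.4, 0.4, -2.2]
width: 0.0101
grip_force: 62.1
time: 41.22
position: [0.5602, 0.1267, 0.1592]
tcp_rot: [-180.0, -0.1, -0.8]
ft_force: [-3.5, 0.9, 9.1]
width: 0.0105
grip_force: 63.4
```

Contact at the same height as key A. Turning this one.

```bash
python3 -m handwheel '[[[0,0,-0.02],[0,0,-1],5],[[0,0,-0.02],[0,0,-2],5],[[0,0,-0.02],[0,0,-3],5],[[0,0,-0.02],[0,0,-4],5],[[0,0,-0.02],[0,0,-5],5],[[0,0,-0.02],[0,0,-6],5],[[0,0,-0.02],[0,0,-7],5],[[0,0,-0.02],[0,0,-8],5],[[0,0,-0.02],[0,0,-9],5],[[0,0,-0.02],[0,0,-10],5],[[0,0,-0.02],[0,0,-11],5],[[0,0,-0.02],[0,0,-12],5],[[0,0,-0.02],[0,0,-13],5],[[0,0,-0.02],[0,0,-14],5],[[0,0,-0.02],[0,0,-15],5],[[0,0,-0.02],[0,0,-15],5],[[0,0,-0.02],[0,0,-15],5]]';  python3 -m handwheel '[[[0,0,0],[0,0,0],30],[[0,0,0],[0,0,0],30],[[0,0,0],[0,0,0],30],[[0,0,0],[0,0,0],30],[[0,0,-0.5],[0,0,0],30],[[0,0,-1.2],[0,0,0],30],[[0,0,-2.6],[0,0,0],30],[[0,0,-4],[0,0,0],30],[[0,0,-5.5],[0,0,0],30],[[0,0,-5.5],[0,0,0],0],[[0,0,-5.5],[0,0,0],0],[[0,0,-5.5],[0,0,0],0]]'; python3 - <<'E'
from h import *
go(.6755,-.0273,.240,89.2)
s=look("scene")
h=cv2.cvtColor(s["color"],cv2.COLOR_RGB2HSV); m=cv2.inRange(h,(18,130,60),(34,255,255)); m[:120]=0;m[250:]=0;m[:,:220]=0;m[:,350:]=0
n,l,st,ce=cv2.connectedComponentsWithStats(m)
for i in range(1,n):
    if st[i,4]>15: print(st[i],ce[i].round(1))
print(np.round([pix(s,(.560+a,.1265+b,z)) for a,b,z in((0,-.028,.187),(0,.028,.187),(0,0,.157))],1).tolist())
E
```

```text
time: 42.63
position: [0.5601, 0.1266, 0.1592]
tcp_rot: [180.0, -0.0, 89.0]
ft_force: [0.1, 1.3, 2.5]
width: 0.0101
grip_force: 62.4
time: 43.63
position: [0.5597, 0.1265, 0.2962]
tcp_rot: [-180.0, 0.0, 89.2]
ft_force: [-0.7, -0.2, -0.9]
width: 0.0
grip_force: 0.0
shift [-6.09  4.72  2.25] turn [-0.  0. -0.]
[319 180  18  16 187] [327.4 187.2]
[244 207  22  18 238] [254.6 215.5]
[[318.9, 185.3], [336.4, 178.3], [326.9, 191.3]]
```

Both keys are turned; key B's wing spans (319,185)–(336,178) as predicted. Now the pump, pressed with closed fingers.

```bash
python3 -m handwheel '[[[-0.9,0.7,0],[0,0,0],0],[[-2,1.5,0],[0,0,0],0],[[-3.2,2.4,0],[0,0,0],0],[[-4.4,3.4,0],[0,0,0],0],[[-5.4,4.2,0],[0,0,0],0],[[-6.09,4.72,0],[0,0,0],0],[[-6.09,4.72,0],[0,0,0],0],[[-6.09,4.72,1],[0,0,0],0],[[-6.09,4.72,2.2],[0,0,0],0],[[-6.09,4.72,2.9],[0,0,0],0],[[-6.09,4.72,3.3],[0,0,0],0],[[-6.09,4.72,3.5],[0,0,0],0],[[-6.09,4.72,3.5],[0,0,0],0]]'; python3 - <<'E'
from h import *
s=look("scene"); p=manip.sense()["position"];print(p,pix(s,(.6755,-.0273,.186)))
h=cv2.cvtColor(s["color"],cv2.COLOR_RGB2HSV); m=cv2.inRange(h,(0,0,150),(180,60,255)); m[:210]=0;m[250:]=0;m[:,:285]=0;m[:,330:]=0
n,l,st,ce=cv2.connectedComponentsWithStats(m)
for i in range(1,n):
    if st[i,4]>15: print(st[i],ce[i].round(1))
cv2.imwrite("pics/m.png",crop(s,240,140,390,270,4))
E
```

```text
time: 44.77
position: [0.6753, -0.027, 0.2079]
tcp_rot: [-179.9, -0.0, 89.2]
ft_force: [-0.3, 0.5, -0.0]
width: -0.0003
grip_force: 0.0
[ 0.67592896 -0.0271034   0.20915342] (np.float64(305.07882205468457), np.float64(229.41350109233085))
[299 225  24  12 146] [306.8 230.5]
```

View pics/m.png

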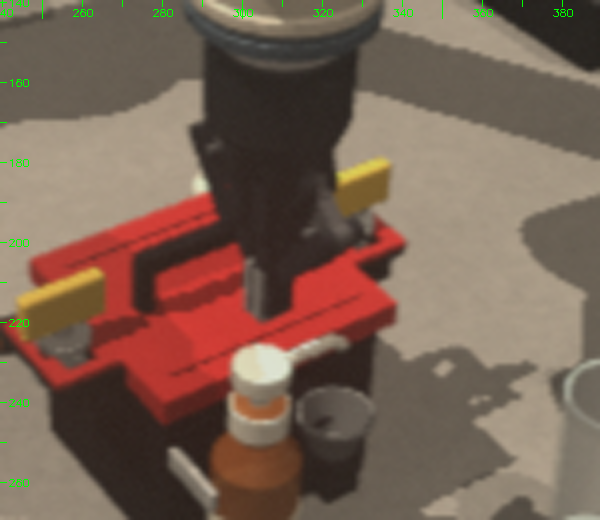

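The closed tips at (304,219) are over the pump head at (305,229). Pressing down in steps.

```bash
python3 -m handwheel '[[[0,0,0.4],[0,0,0],0],[[0,0,0.8],[0,0,0],0],[[0,0,0.9],[0,0,0],0],[[0,0,0.9],[0,0,0],0]]'; python3 -m handwheel '[[[0,0,0.15],[0,0,0],0],[[0,0,0.3],[0,0,0],0],[[0,0,0.3],[0,0,0],0]]'; python3 -m handwheel '[[[0,0,0.1],[0,0,0],0],[[0,0,0.2],[0,0,0],0],[[0,0,0.2],[0,0,0],0]]'
```

```text
time: 45.15
position: [0.6753, -0.0272, 0.1855]
tcp_rot: [-179.9, -0.0, 89.2]
ft_force: [0.8, -0.6, -0.3]
width: -0.0003
grip_force: 0.0
time: 45.4
position: [0.6756, -0.0273, 0.1784]
tcp_rot: [-180.0, -0.0, 89.2]
ft_force: [0.0, -0.4, 0.6]
width: -0.0001
grip_force: 0.0
time: 45.65
position: [0.6757, -0.0273, 0.1735]
tcp_rot: [-180.0, -0.0, 89.2]
ft_force: [-1.1, -1.1, -1.0]
width: 0.0002
grip_force: 0.0
```

```bash
for i in 1 2; do python3 -m handwheel '[[[0,0,0.08],[0,0,0],0],[[0,0,0.16],[0,0,0],0],[[0,0,0.16],[0,0,0],0]]' | grep -E 'pos|ft_f'; done
```

```text
position: [0.676, -0.0273, 0.1698]
ft_force: [0.6, -0.4, 1.8]
position: [0.676, -0.0273, 0.1659]
ft_force: [0.5, 0.5, 3.5]
```

```bash
for i in 1 2; do python3 -m handwheel '[[[0,0,0.08],[0,0,0],0],[[0,0,0.16],[0,0,0],0],[[0,0,0.16],[0,0,0],0]]' | grep -E 'pos|ft_f'; done
```

```text
position: [0.676, -0.0273, 0.1618]
ft_force: [0.5, -0.8, 5.4]
position: [0.6761, -0.0273, 0.1593]
ft_force: [-4.3, 0.5, 17.1]
```

```bash
python3 -m handwheel '[[[0,0,0.05],[0,0,0],0],[[0,0,0.1],[0,0,0],0],[[0,0,0.1],[0,0,0],0]]' | grep -E 'pos|ft_f'
```

```text
position: [0.6763, -0.0273, 0.1589]
ft_force: [-14.3, 0.8, 40.3]
```

The pump hit its stop: the spring force built up to about 7 N, then the reaction turned hard. I'll lift off, retreat clear and do a final numeric check.

```bash
python3 -m handwheel '[[[0,0,-0.3],[0,0,0],0],[[0,0,-0.7],[0,0,0],0],[[0,0,-1.2],[0,0,0],0],[[0,0,-2.2],[0,0,0],0],[[0,0,-3.6],[0,0,0],0],[[0,0,-5],[0,0,0],0],[[0,0,-6],[0,0,0],0],[[0,0,-6],[0,0,0],0],[[0,0,-6],[0,0,0],0],[[0,0,-6],[0,0,0],0]]'; python3 - <<'E'
from h import *
s=look("scene")
for nm,lo,hi,b in(("pump",(0,0,150),(180,60,255),(210,250,285,330)),("keys",(18,130,60),(34,255,255),(120,250,220,350))):
    h=cv2.cvtColor(s["color"],cv2.COLOR_RGB2HSV); m=cv2.inRange(h,lo,hi); k=np.zeros_like(m);k[b[0]:b[1],b[2]:b[3]]=1;m*=k
    n,l,st,ce=cv2.connectedComponentsWithStats(m)
    for i in range(1,n):
        if st[i,4]>15: print(nm,st[i],ce[i].round(1))
E
```

```text
time: 47.73
position: [0.6754, -0.0272, 0.3046]
tcp_rot: [-179.9, -0.0, 89.2]
ft_force: [-0.3, -0.6, -0.5]
width: -0.0001
grip_force: 0.0
pump [298 224  26  13 162] [307.4 230.2]
keys [318 180  19  16 190] [327.3 187.3]
keys [245 207  20  18 224] [254.4 215.6]
```

The pump head is back up and the keys haven't moved. Handing in.

```bash
python3 -c "
from station import manip
print(manip.close_job())"
```

```text
the job is handed in; nothing more can be done
None
```

The tank is loaded and handed in: both hangers present are hung, the cover is seated and locked with both T-keys, and the pump was then pressed to its stop and came back up; the verdict was not shown.

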